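Turn the can warmer down to 40 and load the primer cans

ROBOT

A 6-joint arm with a two-finger parallel gripper is mounted at the origin on the work surface. World frame = base frame: x ahead of the robot, y to its left, z up, the work surface at z = 0. Lengths are in m, angles in rad, forces in N, time in s.
With the tool pointing down it reaches from about 0.325 to 0.75 m from the base axis. Payload 7.6 kg.
Tool frame: the origin (TCP) lies at the very end of the fingers, on their centre line; the grasp point (between the pads) lies 19 mm behind it; z points along the fingers, y is the line along which they close (so a half turn about z gives the same grasp; the last joint's range is limited). The gripper opens to 85 mm and grips with 20 to 120 N. Pads are 22 mm wide; open, the fingers measure 114 mm over their backs; the gripper's body (76 mm by 85 mm) begins 54 mm behind the grasp point. The pads swing forward as they close: fully open they stand 13 mm farther back than shut.
Start: joints at [-1.326, 0.052, 1.401, -0, 1.689, -0.07], TCP at [0.163, -0.499, 0.231] pointing down, gripper open.
Joint ranges: [-2.9, 2.9], [-0.91, 2.17], [0.12, 2.37], [-1.06, 4.2], [0.26, 2.73], [-2.93, 2.93]. Speed limits (rad/s): [2.57, 2.57, 3.01, 3.14, 3.14, 3.14].

INTERFACE

Orientations are given as a rotation vector (axis times angle).
In Python, from station import read_state, get_image, sign_off, search_frame, regions_of, landmark_of gives the robot as it stands. The module is installed in compiled form; this text tells all that it offers.
- The arm moves only by the tool servo_tool, never from a script. Its arguments are lists of equal length, an entry for each row: "xyz": the shift along the tool's x, y, z in units of 0.04 m (1.0 is 0.04 m), a list of three; "turn": the turn, a rotation vector about the tool's x, y, z in units of 120 degrees (1.0 is 120 degrees), a list of three. In form: {"xyz": [[x, y, z], ...], "turn": [[wx, wy, wz], ...]}. A call has 1 to 12 rows; each row shifts and turns the commanded pose from where the row before left it, along the tool's axes as they then stand; what a row does not reach is not made up. A row lasts 1/12 s, in which the tool goes at most 41.7 mm and 7.16 degrees, less where a joint would pass 70% of its speed; a pose out of reach is approached as far as the arm can. A call with a number of a shift or a turn outside -1 to 1 is refused whole. A call with a gripper value outside its range is refused whole. "fingers" is the finger opening in mm, from 0 to 85.4, set as the call begins (left out, the last holds). The fingers move at their own pace and stop on an object; the grip force is fixed at half the most. Time passes only in rows, so rows that do not move let the fingers close. It gives the time, the measured TCP pose, the force, the opening and the grip force at its end, in the units of the state.
- read_state(): the state, without advancing time (a new reading comes with each control period).
- get_image(name): name is "side" or "top"; returns a dict with "image" (480x640x3 uint8, red, green, blue), "range_z" (480x640 float32, m along the optical axis (not along the pixel's ray), 0 where there is no reading), "fovy" (degrees; the focal length in pixels is half the picture's height over the tangent of half this angle, whatever the lens; pixels are square), "cx", "cy" (the principal point, pixels), "k1" (the pictures are not rectified: a ray, as slopes to the right and down, at radius r is drawn at 1 + k1 r^2 times it, then the intrinsics apply), "xyz" and "attitude" of the camera in the world. Camera axes: x right, y down, z forward; pixel columns grow to the right and rows downward; lengths in m; the calibration is good to about 2 mm. A picture is of the moment at which its call begins.
- sign_off(): hands the job in; it is judged then, once.
Trained networks look in a picture, given as the dict that the camera call returned (one of the last four; its "shot" number tells which), for a name from the list of things; names that differ only in an ending like _2 or _b are one class to them, and where a whole thing is asked for, a point or a joint stands for the part that bears it (a point fixed in the world has none). Each returns a list of dicts, best first, with "p" (0 to 1); they miss things now and then, are a little off and sometimes report something else, mostly with a low value. They report only what shows in the picture. A call takes as long as a camera call. They do not tell look-alikes from the thing itself.
- search_frame(picture, label): "rect" ([left, top, right, bottom] in pixels, round what is visible of it).
- regions_of(picture, label): "region" (480x640 bool, what is visible of it) and "rect" ([left, top, right, bottom] in pixels, round what is visible of it).
- landmark_of(picture, label): "centre" ([column, row] in pixels: a listed point, or the origin of a listed thing).
The state is a dict: "time": time; "joint_positions": joint angles; "qd": joint speeds; "tau": joint torques, N m; "tcp_pos": TCP position; "orientation": TCP orientation; "force": force on the tool from outside, world axes, zero at the start; "moment": the same for the moment, N m; "gripper_width": finger opening in m; "finger_force": force on a finger pad.
Only numpy, scipy, OpenCV 4.12 (cv2) and the standard library are available. Lean on these libraries where they do the work, as an engineer would, in place of code of your own. Each camera call takes 0.05 s, during which the arm holds its last target. There are 200 camera calls.

TASK

The can warmer was left too hot for spray cans. First turn its thermostat knob back to the green 40-degree mark, then stand the two white primer cans with orange caps upright in the two empty wells, one per well, lowering them right down rather than dropping them. Leave the blue tins in their wells and the other things on the bench as they are.

Things in the scene. Friction and masses are not known exactly. Their poses are not given: they have to be found in the camera images.
- warmer: can warmer: grey metal case with a red stripe along its front, fixed, 120 mm deep (x), 430 mm long (y), 100 mm tall. Origin: centre of its underside; front faces its -x, z up; turned up to 0.22 rad. Four wells in a row fill its +y part; a level white dial plate (top 100 mm above the bench) with the thermostat knob fills its -y end, the knob's axis at x = 0, y = -151 mm.
- wells (a point): centre of the row of four square open-topped wells, at rim height (100 mm above the bench). Each well is 68 x 68 mm, 4 mm dividers between; centres along the warmer's y axis at -108, -36, +36 and +108 mm from this point (warmer x = 0). Well floor 20 mm above the bench. Which two wells are empty changes.
- knob (a joint): thermostat knob angle, rad, grows clockwise seen from above, 0 to 4.712 between stops. 0.7854 rad is 10 degrees: 0 = 20 degrees, 1.571 = 40 degrees (green mark), 4.712 = 80. The pointer points at 2.356 - value, counter-clockwise from the warmer's +x. Starts at 50 to 77 degrees. Light friction (0.07 N m) holds it where it is left; a large turn takes several grasps.
- knob_grip (a point): point on the knob's vertical axis, in its grip bar, 130 mm above the bench. The knob: black skirt 72 mm diameter, its top 109 mm above the bench, and on it a straight bar 60 mm long, 14 mm wide, top at 139 mm, to be gripped across the 14 mm. A white line along one half of the bar's top, down its end and to the skirt's edge is the pointer.
- mark40 (a point): the green 40-degree mark on the dial plate: a radial bar ending in a dot; this point is 44 mm from the knob's axis. The other ticks are black, long ones every 10 degrees; a red arc runs from 60 to 80.
- primer_a: first spray can of primer, standing upright: white with a grey label band and an ORANGE cap, 53 mm diameter, 150 mm tall including the 30 mm cap, 0.15 to 0.3 kg, the same diameter all the way up so it can be gripped anywhere. Origin: centre of its underside, z up.
- primer_b: second spray can of primer, standing upright: white with a grey label band and an ORANGE cap, 53 mm diameter, 150 mm tall including the 30 mm cap, 0.15 to 0.3 kg, the same diameter all the way up so it can be gripped anywhere. Origin: centre of its underside, z up.
- pad_a: black rubber pad, 60 mm diameter, 3 mm thick, on the floor of an EMPTY well, fixed. Origin: centre of the pad's underside, on the well's centre line, 20 mm above the bench; a can standing in this well rests 23 mm above the bench.
- pad_b: second black rubber pad, 60 mm diameter, 3 mm thick, on the floor of an EMPTY well, fixed. Origin: centre of the pad's underside, on the well's centre line, 20 mm above the bench; a can standing in this well rests 23 mm above the bench.
- wax_a: blue tin with a narrow black screw cap, 55 mm diameter, 135 mm tall, already standing in one of the wells: leave it there. Origin: centre of its underside.
- wax_b: second blue tin with a narrow black screw cap, 55 mm diameter, 135 mm tall, already standing in one of the wells: leave it there. Origin: centre of its underside.
- chain_lube: black spray can with a RED cap, 53 mm diameter, 150 mm tall, standing on the bench: leave it. Origin: centre of its underside.
- oil: yellow oil bottle, 62 x 95 mm, 185 mm tall with cap, leave it. Origin: centre of its underside.
- screw_jar: glass jar with yellow lid, 72 mm diameter, 95 mm tall, leave it. Origin: centre of its underside.
- tape: roll of blue masking tape lying flat, 110 mm diameter, 36 mm tall, leave it. Origin: centre of its underside.
- wrench: steel wrench lying flat, 200 mm long, leave it. Origin: under its middle.
Things that resemble listed ones, but are neither listed nor needed, are in the scene too. What is shaped like the wax_a but purple or turquoise is not meant.

How it is judged:
On the way, in this order (a step that is already met when the one before it is completed fails the run):
1. the thermostat pointer is turned back to the green 40-degree mark (value of joint knob between 1.421 and 1.721 rad), for 0.3 s.
2. both primer cans stand in wells of the warmer (z of primer_a in the frame of warmer between 0.012 and 0.03 m and x of primer_a in the frame of warmer between -0.012 and 0.012 m and y of primer_a in the frame of warmer between -0.066 and 0.176 m and angle between each of primer_a, primer_b's own z axis and vertical below 0.12 rad and z of primer_b in the frame of warmer between 0.012 and 0.03 m and x of primer_b in the frame of warmer between -0.012 and 0.012 m and y of primer_b in the frame of warmer between -0.066 and 0.176 m), for 0.2 s.
At the end, for the whole second after the job is handed in: The knob reads 1.571 rad within 0.15 (40 degrees within about 2) and is still; both primer cans stand at rest on the floor of a well each, upright within 0.12 rad; the blue tins still stand in their wells (all of step 1 and all of step 2 and linear speed of each of primer_a, primer_b below 0.02 m/s and velocity of joint knob between -0.05 and 0.05 rad/s and z of each of wax_a, wax_b in the frame of warmer below 0.03 m and angle between each of wax_a, wax_b's own z axis and vertical below 0.2 rad); the robot touches nothing.
It fails at once if a primer can goes down into a well while the thermostat is still above the 40 mark (value of joint knob above 1.741 rad and ((x of primer_a in the frame of warmer between -0.03 and 0.03 m and y of primer_a in the frame of warmer between -0.08 and 0.19 m and z of primer_a in the frame of warmer below 0.06 m) or (x of primer_b in the frame of warmer between -0.03 and 0.03 m and y of primer_b in the frame of warmer between -0.08 and 0.19 m and z of primer_b in the frame of warmer below 0.06 m))).
It fails at once if a primer can is dropped: it falls free of the fingers faster than 0.5 m/s (a drop of over about 13 mm) ((contact force between primer_a and the fingers below 0.05 N and linear speed of primer_a above 0.5 m/s) or (contact force between primer_b and the fingers below 0.05 N and linear speed of primer_b above 0.5 m/s)).
It fails at once if a blue tin is lifted 30 mm out of its place or tipped by 0.3 rad (z of any of wax_a, wax_b in the frame of warmer above 0.05 m or angle between any of wax_a, wax_b's own z axis and vertical above 0.3 rad).
It fails at once if another thing on the bench is moved by more than 40 mm, or the black can is tipped (distance of any of chain_lube, oil, screw_jar, tape, wrench from where it was at the start of the episode above 0.04 m or angle between chain_lube's own z axis and vertical above 0.3 rad).
It also fails if it takes over 72 s, if anything falls off the work surface, if the arm or the gripper's body presses on something with over 40 N, if the wrist force passes 120 N, or if a joint passes its speed limit or range.

## Working session

There is one attempt and no reset: what is moved stays moved. The work goes in short steps, Python scripts to look and compute and a tool call to move; the robot and the scene stay as the last step left them, time stands still between calls to the robot, and variables do not carry over. Pictures are saved under pics/ and viewed, at most 10 in all, crops included, and the job is handed in when it is done.

Besides the shell and the picture viewer there is one more tool, called after "Emit:" by a JSON object that holds its "fn" and its "kwargs", one argument or row to a line. servo_tool: Moves the arm, as the interface text tells. Shifts and turns lie within -1 to 1; 1 stands for 0.04 m of shift or 120 degrees of turn. Its arguments: {"type":"object","properties":{"xyz":{"type":"array"},"turn":{"type":"array"},"fingers":{"type":"number"}},"required":["xyz","turn"]}

```bash
mkdir -p pics; cat > h.py <<'E'
import numpy as np, cv2
from scipy.spatial.transform import Rotation as R
from station import *
def cam(im):
    f=240/np.tan(np.radians(im["fovy"])/2)
    A=np.array(im["attitude"],float)
    M=A if A.shape==(3,3) else R.from_rotvec(A).as_matrix()
    return f,M,np.array(im["xyz"])
def ray(im,u,v):
    f,M,o=cam(im); d=np.array([(u-im["cx"])/f,(v-im["cy"])/f]); s=d.copy()
    for _ in range(20): s=d/(1+im["k1"]*(s@s))
    return s
def at_z(im,u,v,z):
    f,M,o=cam(im); s=ray(im,u,v); w=M@np.array([s[0],s[1],1]); return o+w*(z-o[2])/w[2]
def pt(im,u,v):
    f,M,o=cam(im); s=ray(im,u,v); return o+M@np.array([s[0],s[1],1])*im["range_z"][int(round(v)),int(round(u))]
def save(im,n): cv2.imwrite("pics/"+n,im["image"][:,:,::-1])
E
python3 - <<'E'
from h import *
for n in("top","side"):
    im=get_image(n); save(im,n+"0.png"); print(n,im["xyz"],im["attitude"],im["fovy"],im["k1"],im["cx"],im["cy"])
    for l in("knob_grip","mark40","wells","warmer","primer_a","pad_a","wax_a","chain_lube","oil"):
        for r in landmark_of(im,l)[:4]: print(l,round(r["p"],2),np.round(r["centre"],1),np.round(pt(im,*np.clip(r["centre"],0,[639,479])),3))
print(read_state())
E
```

```text
top [0.43137914 0.02769786 1.20413714] [-2.14367562  2.19642854 -0.10390411] 55.05466176450368 -0.04572577128280233 313.51124680204623 238.10552487689117
knob_grip 0.92 [398.4 213.9] [ 0.588 -0.171  0.138]
knob_grip 0.61 [324.7 211.3] [ 0.616 -0.002  0.024]
mark40 0.82 [385.6 200.5] [ 0.627 -0.148  0.101]
mark40 0.27 [164.4 199.2] [0.643 0.389 0.105]
wells 0.84 [314.3 204.2] [0.636 0.025 0.023]
warmer 0.79 [329.8 215.6] [ 0.604 -0.015  0.028]
primer_a 0.82 [193.4 287.5] [0.428 0.319 0.099]
primer_a 0.76 [341.6 283.2] [ 0.43  -0.033  0.15 ]
pad_a 0.58 [325.4 210.2] [ 0.619 -0.004  0.025]
wax_a 0.8 [219.4 224.6] [0.576 0.253 0.115]
wax_a 0.74 [293.1 282.2] [0.435 0.078 0.134]
wax_a 0.72 [272.7 202.1] [0.623 0.122 0.139]
wax_a 0.64 [295.7 207.7] [0.608 0.069 0.141]
chain_lube 0.7 [455.7 271.6] [ 0.45  -0.308  0.11 ]
oil 0.6 [164.8 196.9] [0.647 0.385 0.116]
side [0.04391625 0.9286081  1.23933301] [-0.73001727  2.68991207 -1.03335128] 51.76890833212944 0.023056972642133706 320.7928755137834 241.3817901891556
knob_grip 0.69 [337.2 190.7] [ 0.582 -0.149  0.143]
knob_grip 0.36 [359.5 255.3]
[... 566 characters left out ...]
[0.62  0.454 0.074]
{'time': 1.0, 'joint_positions': array([-1.32631645e+00,  5.21893065e-02,  1.40072618e+00,  1.12063039e-05,
        1.68856312e+00, -7.03085915e-02]), 'qd': array([-0.00224697, -0.00065465,  0.00127685,  0.00183175, -0.00095734,
       -0.00054886]), 'tau': array([ 5.76098246e-04, -3.81535399e+01, -3.60317338e+01,  1.15252533e-05,
        9.50286540e-05, -3.71341997e-06]), 'tcp_pos': array([ 0.16257376, -0.49921666,  0.23131571]), 'orientation': array([3.10264810e+00, 4.92413915e-01, 3.29937203e-05]), 'force': array([ 0.30830549, -0.00534359, -1.00908104]), 'moment': array([-0.03250306,  0.00797884,  0.05493042]), 'finger_force': 0.0, 'gripper_width': 0.08534875377724999}
```

View pics/top0.png

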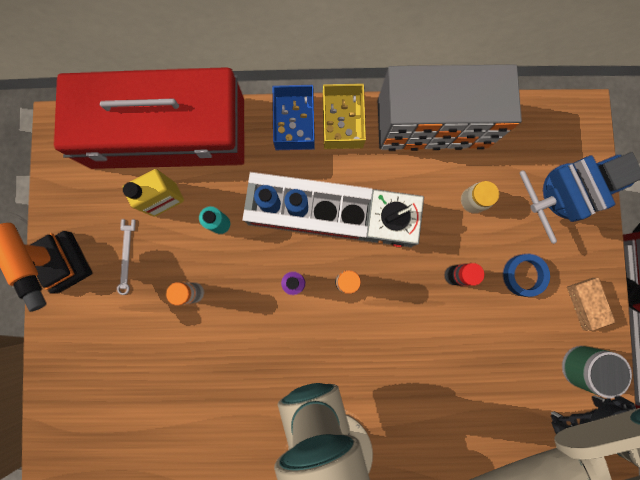

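View pics/side0.png

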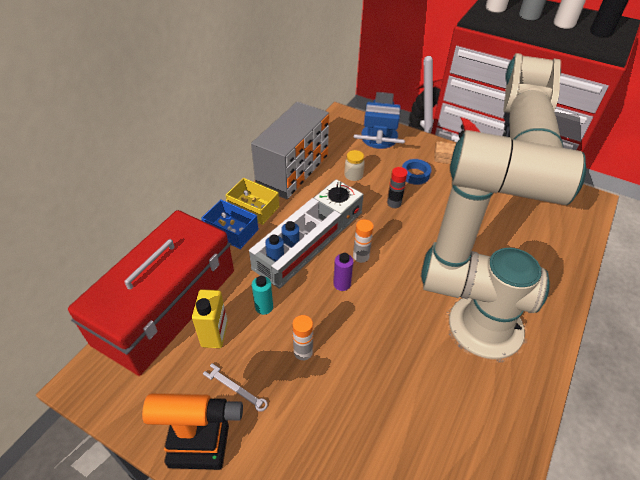

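The top view shows the warmer from (247,175) to (422,243). The blue tins are in the two +y wells, and the empty wells with pads are at (325,211) and (353,214). The knob is at (398,214), pointing up and right. The orange-capped cans are at (177,293) and (348,282), with a purple look-alike at (293,283).

```bash
cat > m.py <<'E'
from h import *
def allpts(im):
    f,M,o=cam(im); v,u=np.mgrid[:480,:640]
    D=np.stack([(u-im["cx"])/f,(v-im["cy"])/f],-1); s=D.copy()
    for _ in range(15): s=D/(1+im["k1"]*(s**2).sum(-1,keepdims=True))
    P=np.dstack([s,np.ones((480,640))])*im["range_z"][...,None]
    return P@M.T+o
E
python3 - <<'E'
from m import *
for n in("top","side"):
    im=get_image(n);P=allpts(im);I=im["image"].astype(int);X,Y,Z=P[...,0],P[...,1],P[...,2]
    hsv=cv2.cvtColor(im["image"],cv2.COLOR_RGB2HSV)
    m=(abs(Z-.1)<.006)&(X>.5)&(X<.72)&(Y>-.28)&(Y<.3)
    k,l,st,c=cv2.connectedComponentsWithStats(cv2.morphologyEx(m.astype(np.uint8),cv2.MORPH_CLOSE,np.ones((3,3))))
    b=1+np.argmax(st[1:,4]); q=P[(l==b)&m]
    r=cv2.minAreaRect((q[:,:2]*1000).astype(np.float32)); print(n,"warmer",r,"z",np.median(q[:,2]))
    o=(hsv[...,0]<18)&(hsv[...,1]>150)&(hsv[...,2]>120)&(Z>.143)&(Z<.16)&(X<.56)
    k,l,st,c=cv2.connectedComponentsWithStats(o.astype(np.uint8))
    for i in range(1,k):
        if st[i,4]>60:
            q=P[l==i];print("can",st[i,4],cv2.minEnclosingCircle((q[:,:2]*1000).astype(np.float32)),np.median(q,0))
    # knob bar
    kb=(Z>.132)&(Z<.146)&(abs(X-.588)<.05)&(abs(Y+.168)<.05)
    q=P[kb];print("bar",cv2.minAreaRect((q[:,:2]*1000).astype(np.float32)),np.median(q[:,2]),len(q))
    w=kb&(I.min(-1)>140);print("white",w.sum(),P[w].mean(0) if w.any() else 0,q.mean(0))
    g=(hsv[...,0]>45)&(hsv[...,0]<80)&(hsv[...,1]>120)&(abs(Z-.1)<.01)&(abs(Y+.15)<.07);print("green",g.sum(),P[g].mean(0) if g.any() else 0)
    if n=="top": c1=cv2.resize(im["image"][170:260,235:435],(800,360),interpolation=cv2.INTER_CUBIC)
cv2.imwrite("pics/crop1.png",c1[:,:,::-1])
E
```

```text
top warmer ((612.0543823242188, -21.24420166015625), (431.0804443359375, 121.26361083984375), 80.67572021484375) z 0.10110947041278417
can 407 ((444.50408935546875, -333.91522216796875), 26.417009353637695) [ 0.44494962 -0.33338717  0.14974487]
can 402 ((432.5077209472656, -49.44953536987305), 25.79423713684082) [ 0.43239101 -0.04934094  0.14955491]
can 404 ((415.8881530761719, 343.3462829589844), 26.086177825927734) [0.41625735 0.34314092 0.14939682]
bar ((587.67626953125, -170.9394989013672), (13.564773559570312, 61.07399368286133), 24.922513961791992) 0.13943505570573067 155
white 27 [ 0.59495497 -0.1837405   0.14061694] [ 0.5873242  -0.17020819  0.13930227]
green 18 [ 0.6327446 -0.1382576  0.1023153]
side warmer ((612.927978515625, -19.716506958007812), (434.27203369140625, 127.241943359375), 81.0635757446289) z 0.10169759242229659
can 139 ((442.3807373046875, -330.1023254394531), 27.850135803222656) [ 0.44386234 -0.32971951  0.15089392]
can 189 ((432.79339599609375, -47.90496063232422), 29.52632713317871) [ 0.43297286 -0.04422372  0.15026396]
can 297 ((415.0099792480469, 346.2928466796875), 27.259166717529297) [0.41359918 0.34779403 0.1503134 ]
bar ((588.4662475585938, -167.19471740722656), (13.416868209838867, 60.839752197265625), 27.967418670654297) 0.1404104552960812 60
white 12 [ 0.595565   -0.18310286  0.14223518] [ 0.58703671 -0.16461797  0.13984808]
green 7 [ 0.62928898 -0.13993688  0.10394513]
```

View pics/crop1.png

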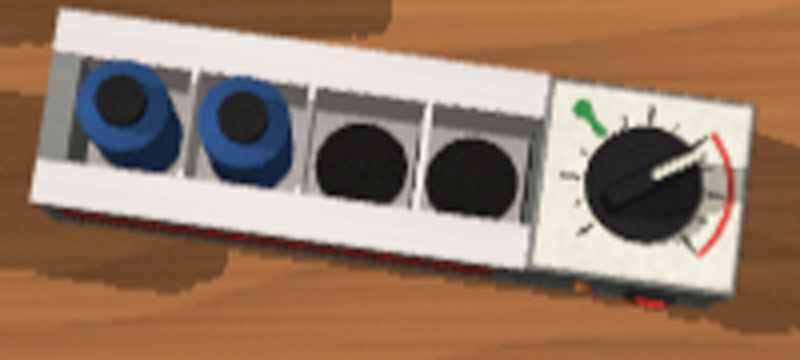

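Emit:
{"fn": "servo_tool", "kwargs": {
  "xyz": [
    [0.9,-0.32,0],
    [0.9,-0.32,0],
    [0.9,-0.32,0],
    [0.9,-0.32,0],
    [0.9,-0.32,0],
    [0.9,-0.32,0],
    [0.9,-0.32,0],
    [0.9,-0.32,0],
    [0.9,-0.32,0],
    [0.9,-0.32,0],
    [0.9,-0.32,0],
    [0.9,-0.32,0]
  ],
  "turn": [
    [0,0,0],
    [0,0,0],
    [0,0,0],
    [0,0,0],
    [0,0,0],
    [0,0,0],
    [0,0,0],
    [0,0,0],
    [0,0,0],
    [0,0,0],
    [0,0,0],
    [0,0,0]
  ],
  "fingers": 60
}}

```text
time: 2.1
tcp_pos: [0.5271, -0.2179, 0.2314]
orientation: [3.102, 0.493, 0.0]
force: [0.2, -1.1, -0.0]
gripper_width: 0.06
finger_force: 0.0
```

Emit:
{"fn": "servo_tool", "kwargs": {
  "xyz": [
    [0,0,0],
    [0,0,0],
    [0,0,0],
    [0,0,0],
    [0,0,0],
    [0,0,0],
    [0,0,0],
    [0,0,0],
    [0,0,0],
    [0,0,0],
    [0,0,0],
    [0,0,0]
  ],
  "turn": [
    [0,0,0.0573],
    [0,0,0.0573],
    [0,0,0.0573],
    [0,0,0.0573],
    [0,0,0.0573],
    [0,0,0.0573],
    [0,0,0.0573],
    [0,0,0.0573],
    [0,0,0.0573],
    [0,0,0.0573],
    [0,0,0.0573],
    [0,0,0.0573]
  ]
}}

```text
time: 3.1
tcp_pos: [0.5258, -0.2194, 0.2313]
orientation: [2.652, -1.684, -0.0]
force: [-0.1, -0.1, 0.5]
gripper_width: 0.06
finger_force: 0.0
```

```bash
cat > go.py <<'E'
from h import *; import sys
# go.py x y z [yaw of tool y, deg]: remaining shift (units, present tool axes) and turn
s=read_state(); M=R.from_rotvec(s["orientation"]).as_matrix(); p=s["tcp_pos"]
a=list(map(float,sys.argv[1:])); y=np.degrees(np.arctan2(M[1,1],M[0,1]))
print("t %.2f"%s["time"],"tcp",p.round(4),"yaw_y %.1f"%y,"tilt %.2f"%np.degrees(np.arccos(-M[2,2])),"q",s["joint_positions"].round(2),"w %.4f F %.1f"%(s["gripper_width"],s["finger_force"]),"force",np.round(s["force"],1))
if len(a)>2: print("shift units",(M.T@(np.array(a[:3])-p)/.04).round(3))
if len(a)>3: print("turn units",round(-((a[3]-y+180)%360-180)/120,4))
E
python3 go.py .588 -.17 .231 -154.5
```

```text
t 3.10 tcp [ 0.5258 -0.2194  0.2313] yaw_y -154.8 tilt 0.00 q [-0.46  0.18  1.26 -0.    1.7   2.24] w 0.0600 F 0.0 force [-0.1 -0.1  0.5]
shift units [-0.456 -1.933  0.006]
turn units -0.0026
```

Emit:
{"fn": "servo_tool", "kwargs": {
  "xyz": [
    [-0.152,-0.644,0],
    [-0.152,-0.644,0],
    [-0.152,-0.645,0],
    [0,0,0],
    [0,0,0.5],
    [0,0,0.5],
    [0,0,0.5],
    [0,0,0.5],
    [0,0,0.5],
    [0,0,0.42],
    [0,0,0],
    [0,0,0]
  ],
  "turn": [
    [0,0,0],
    [0,0,0],
    [0,0,0],
    [0,0,0],
    [0,0,0],
    [0,0,0],
    [0,0,0],
    [0,0,0],
    [0,0,0],
    [0,0,0],
    [0,0,0],
    [0,0,0]
  ]
}}

```text
time: 4.1
tcp_pos: [0.5872, -0.1697, 0.1139]
orientation: [2.657, -1.676, -0.003]
force: [0.9, -0.6, 0.9]
gripper_width: 0.06
finger_force: 0.0
```

Emit:
{"fn": "servo_tool", "kwargs": {
  "xyz": [
    [0,0,0],
    [0,0,0],
    [0,0,0],
    [0,0,0],
    [0,0,0],
    [0,0,0],
    [0,0,0],
    [0,0,0]
  ],
  "turn": [
    [0,0,0],
    [0,0,0],
    [0,0,0],
    [0,0,0],
    [0,0,0],
    [0,0,0],
    [0,0,0],
    [0,0,0]
  ],
  "fingers": 0
}}

```text
time: 4.77
tcp_pos: [0.5891, -0.1694, 0.1162]
orientation: [-2.656, 1.674, -0.006]
force: [4.4, 1.7, 2.7]
gripper_width: 0.0126
finger_force: 62.0
```

```bash
python3 go.py .588 -.17 .114 -54.5
```

```text
t 4.77 tcp [ 0.5891 -0.1694  0.1162] yaw_y -154.4 tilt 0.24 q [-0.34  0.36  1.28  0.    1.5   2.35] w 0.0126 F 62.0 force [4.4 1.7 2.7]
shift units [0.002 0.031 0.054]
turn units -0.8329
```

Emit:
{"fn": "servo_tool", "kwargs": {
  "xyz": [
    [0,0,0],
    [0,0,0],
    [0,0,0],
    [0,0,0],
    [0,0,0],
    [0,0,0],
    [0,0,0],
    [0,0,0],
    [0,0,0],
    [0,0,0],
    [0,0,0],
    [0,0,0]
  ],
  "turn": [
    [0,0,-0.058],
    [0,0,-0.058],
    [0,0,-0.058],
    [0,0,-0.058],
    [0,0,-0.058],
    [0,0,-0.058],
    [0,0,-0.058],
    [0,0,-0.058],
    [0,0,-0.058],
    [0,0,-0.058],
    [0,0,-0.058],
    [0,0,-0.058]
  ]
}}

```text
time: 5.77
tcp_pos: [0.5892, -0.1695, 0.1161]
orientation: [3.095, 0.529, 0.007]
force: [5.3, 1.3, 2.4]
gripper_width: 0.0126
finger_force: 62.0
```

Emit:
{"fn": "servo_tool", "kwargs": {
  "xyz": [
    [0,0,0],
    [0,0,0],
    [0,0,0],
    [0,0,0],
    [0,0,0],
    [0,0,0]
  ],
  "turn": [
    [0,0,-0.046],
    [0,0,-0.046],
    [0,0,-0.046],
    [0,0,0],
    [0,0,0],
    [0,0,0]
  ]
}}

```text
time: 6.27
tcp_pos: [0.5892, -0.1695, 0.1161]
orientation: [2.989, 0.961, 0.007]
force: [4.6, 2.0, 2.0]
gripper_width: 0.0127
finger_force: 62.0
```

```bash
python3 go.py .588 -.17 .114 -54.5
```

```text
t 6.27 tcp [ 0.5892 -0.1695  0.1161] yaw_y -54.4 tilt 0.27 q [-0.34  0.36  1.28  0.    1.5   0.61] w 0.0127 F 62.0 force [4.6 2.  2. ]
shift units [-0.031 -0.007  0.053]
turn units 0.0012
```

Emit:
{"fn": "servo_tool", "kwargs": {
  "xyz": [
    [0,0,0],
    [0,0,0],
    [0,0,0],
    [0,0,0],
    [0,0,-0.6],
    [0,0,-0.8],
    [0,0,-0.8],
    [0,0,-0.8]
  ],
  "turn": [
    [0,0,0],
    [0,0,0],
    [0,0,0],
    [0,0,0],
    [0,0,0],
    [0,0,0],
    [0,0,0],
    [0,0,0]
  ],
  "fingers": 60
}}

```text
time: 6.93
tcp_pos: [0.5873, -0.1696, 0.2357]
orientation: [-2.991, -0.96, 0.001]
force: [0.8, -0.1, -0.4]
gripper_width: 0.0603
finger_force: 0.0
```

Emit:
{"fn": "servo_tool", "kwargs": {
  "xyz": [
    [0,0,0],
    [0,0,0],
    [0,0,0],
    [0,0,0],
    [0,0,0],
    [0,0,0],
    [0,0,0],
    [0,0,0]
  ],
  "turn": [
    [0,0,-0.047],
    [0,0,-0.047],
    [0,0,-0.047],
    [0,0,-0.047],
    [0,0,-0.047],
    [0,0,-0.047],
    [0,0,-0.047],
    [0,0,-0.047]
  ],
  "fingers": 85
}}

```text
time: 7.6
tcp_pos: [0.5875, -0.1697, 0.2344]
orientation: [-2.389, -2.04, 0.001]
force: [-0.4, 0.4, 0.1]
gripper_width: 0.085
finger_force: 0.0
```

```bash
python3 go.py .4325 -.049 .231 -9.3
```

```text
t 7.60 tcp [ 0.5875 -0.1697  0.2344] yaw_y -9.0 tilt 0.03 q [-0.34  0.3   1.12 -0.    1.73 -0.18] w 0.0850 F 0.0 force [-0.4  0.4  0.1]
shift units [ 2.374 -4.301  0.086]
turn units 0.0024
```

Moving to over can A, then measuring the knob and the can again.

Emit:
{"fn": "servo_tool", "kwargs": {
  "xyz": [
    [0.396,-0.717,0],
    [0.396,-0.717,0],
    [0.396,-0.717,0],
    [0.396,-0.717,0],
    [0.396,-0.717,0],
    [0.394,-0.716,0.086],
    [0,0,0],
    [0,0,0]
  ],
  "turn": [
    [0,0,0],
    [0,0,0],
    [0,0,0],
    [0,0,0],
    [0,0,0],
    [0,0,0.0024],
    [0,0,0],
    [0,0,0]
  ]
}}

```text
time: 8.27
tcp_pos: [0.4325, -0.0476, 0.2313]
orientation: [2.397, 2.029, 0.001]
force: [1.1, -0.5, 0.1]
gripper_width: 0.0849
finger_force: 0.0
```

```bash
cat > knob.py <<'E'
from m import *
for n in("top","side"):
    im=get_image(n);P=allpts(im);X,Y,Z=P[...,0],P[...,1],P[...,2]
    kb=(Z>.132)&(Z<.146)&(abs(X-.588)<.04)&(abs(Y+.168)<.04);q=P[kb]
    if len(q)<20: print(n,"no bar",len(q));continue
    w=kb&(im["image"].min(-1)>140)
    (c,wh,a)=cv2.minAreaRect((q[:,:2]*1000).astype(np.float32));a=a if wh[0]>wh[1] else a+90
    print(n,"bar",np.round(c,1),np.round(wh,1),"bar angle",round(a,1),"white",P[w].mean(0)[:2].round(4) if w.any() else 0,"(want 35.7)")
    if n=="top": cv2.imwrite("pics/crop2.png",cv2.resize(im["image"][180:310,260:440],(720,520),interpolation=cv2.INTER_CUBIC)[:,:,::-1])
E
python3 knob.py; python3 go.py .4325 -.049 .098 -9.3
```

```text
top bar [ 587.7 -170. ] [59.7 14.8] bar angle 34.5 white [ 0.6007 -0.1618] (want 35.7)
side bar [ 588.4 -167.1] [60.  22.7] bar angle 30.2 white [ 0.6027 -0.1607] (want 35.7)
t 8.37 tcp [ 0.4337 -0.0485  0.2315] yaw_y -9.6 tilt 0.06 q [-0.2  -0.2   1.64 -0.    1.7  -0.03] w 0.0853 F 0.0 force [-0.   0.6 -0.2]
shift units [-0.015 -0.031  3.336]
turn units -0.0023
```

View pics/crop2.png

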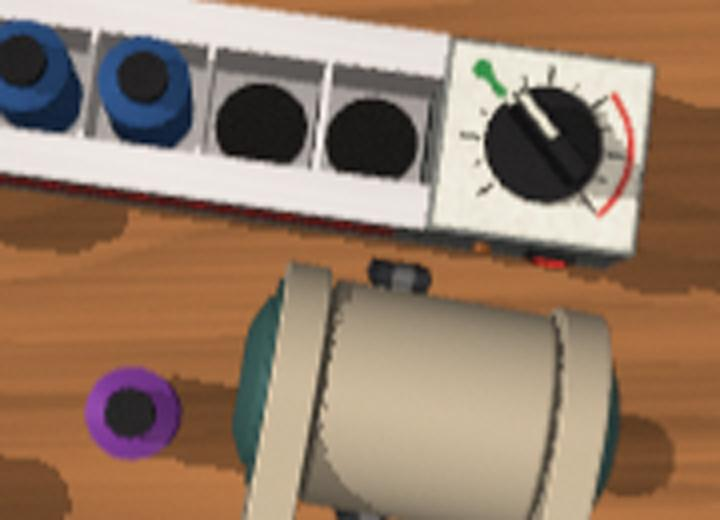

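The crop shows the pointer, from (555,135) to (520,95), lined up with the green mark at (485,68). The wells at (262,125) and (371,138) are empty. Next I lower over can A and grip it.

Emit:
{"fn": "servo_tool", "kwargs": {
  "xyz": [
    [0,0,0.4],
    [0,0,0.6],
    [0,0,0.6],
    [0,0,0.6],
    [0,0,0.6],
    [0,0,0.5],
    [0,0,0],
    [0,0,0]
  ],
  "turn": [
    [0,0,0],
    [0,0,0],
    [0,0,0],
    [0,0,0],
    [0,0,0],
    [0,0,0],
    [0,0,0],
    [0,0,0]
  ]
}}

```text
time: 9.03
tcp_pos: [0.4333, -0.0486, 0.0986]
orientation: [-2.398, -2.027, 0.002]
force: [-0.4, -0.1, 1.2]
gripper_width: 0.0849
finger_force: 0.0
```

Emit:
{"fn": "servo_tool", "kwargs": {
  "xyz": [
    [0,0,0],
    [0,0,0],
    [0,0,0],
    [0,0,0],
    [0,0,0],
    [0,0,0]
  ],
  "turn": [
    [0,0,0],
    [0,0,0],
    [0,0,0],
    [0,0,0],
    [0,0,0],
    [0,0,0]
  ],
  "fingers": 30
}}

```text
time: 9.53
tcp_pos: [0.4342, -0.0484, 0.1009]
orientation: [2.397, 2.027, 0.003]
force: [-1.6, 0.6, 5.5]
gripper_width: 0.0518
finger_force: 63.4
```

```bash
python3 go.py .6034 -.0728 .28 -9.3
```

```text
t 9.53 tcp [ 0.4342 -0.0484  0.1009] yaw_y -9.6 tilt 0.19 q [-0.2  -0.12  1.83 -0.    1.42 -0.03] w 0.0518 F 63.4 force [-1.6  0.6  5.5]
shift units [ 0.101  4.287 -4.464]
turn units -0.0022
```

Emit:
{"fn": "servo_tool", "kwargs": {
  "xyz": [
    [0,0,-0.2],
    [0,0,-0.4],
    [0,0,-0.6],
    [0,0,-0.6],
    [0,0,-0.6],
    [0,0,-0.6],
    [0,0,-0.6],
    [0,0,-0.6],
    [0,0,-0.26],
    [0,0,0]
  ],
  "turn": [
    [0,0,0],
    [0,0,0],
    [0,0,0],
    [0,0,0],
    [0,0,0],
    [0,0,0],
    [0,0,0],
    [0,0,0],
    [0,0,0],
    [0,0,0]
  ]
}}

```text
time: 10.37
tcp_pos: [0.4339, -0.0483, 0.2802]
orientation: [2.396, 2.026, 0.005]
force: [1.0, -0.5, -2.8]
gripper_width: 0.0517
finger_force: 63.4
```

Emit:
{"fn": "servo_tool", "kwargs": {
  "xyz": [
    [0,0.3,0],
    [0,0.5,0],
    [0,0.5,0],
    [0,0.5,0],
    [0,0.5,0],
    [0,0.5,0],
    [0,0.5,0],
    [0,0.5,0],
    [0.1,0.48,0],
    [0,0,0],
    [0,0,0],
    [0,0,0]
  ],
  "turn": [
    [0,0,0],
    [0,0,0],
    [0,0,0],
    [0,0,0],
    [0,0,0],
    [0,0,0],
    [0,0,0],
    [0,0,0],
    [0,0,0],
    [0,0,0],
    [0,0,0],
    [0,0,0]
  ]
}}

```text
time: 11.37
tcp_pos: [0.6021, -0.0726, 0.2759]
orientation: [-2.397, -2.027, 0.003]
force: [-0.3, 0.2, -2.3]
gripper_width: 0.052
finger_force: 64.2
```

```bash
python3 go.py .6034 -.0728 .24 -9.3; python3 - <<'E'
from m import *
s=read_state();t=s["tcp_pos"]
yw=np.array([.162,.987]);xw=np.array([.987,-.162]);c=np.array([.6121,-.0209])
for n in("top","side"):
    im=get_image(n);P=allpts(im);X,Y,Z=P[...,0],P[...,1],P[...,2]
    hsv=cv2.cvtColor(im["image"],cv2.COLOR_RGB2HSV)
    # dark pads at z~.023
    m=(abs(Z-.023)<.006)&(hsv[...,2]<60)&(X>.56)&(X<.66)&(Y>-.13)&(Y<.05)
    k,l,st,_=cv2.connectedComponentsWithStats(m.astype(np.uint8))
    for i in range(1,k):
        if st[i,4]>80: 
            q=P[l==i][:,:2]-c; print(n,"pad warmer y range",(q@yw).min().round(4),(q@yw).max().round(4),"x",(q@xw).min().round(4),(q@xw).max().round(4))
    cc=[int(v) for v in (max(0,0),)]
    save(im,n+"2.png")
E
```

```text
t 11.37 tcp [ 0.6021 -0.0726  0.2759] yaw_y -9.6 tilt 0.15 q [-0.18  0.28  1.05 -0.    1.81 -0.01] w 0.0520 F 64.2 force [-0.3  0.2 -2.3]
shift units [0.    0.036 0.898]
turn units -0.0022
top pad warmer y range 0.0004 0.0479 x -0.02 0.0289
top pad warmer y range -0.0621 -0.0336 x -0.0199 0.0147
```

View pics/side2.png

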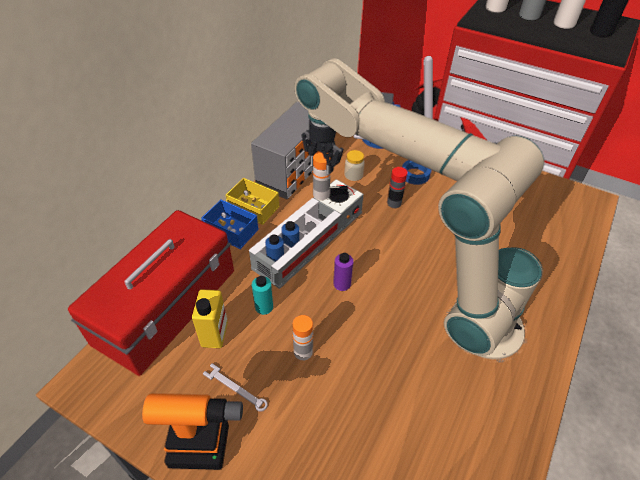

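The side view shows can A held upright, near (320,175) over the well next to the knob. The pads agree with the well model, so I lower it.

Emit:
{"fn": "servo_tool", "kwargs": {
  "xyz": [
    [0,0.03,0.2],
    [0,0,0.4],
    [0,0,0.4],
    [0,0,0.4],
    [0,0,0.4],
    [0,0,0.4],
    [0,0,0.4],
    [0,0,0.3],
    [0,0,0.3],
    [0,0,0.2],
    [0,0,0],
    [0,0,0]
  ],
  "turn": [
    [0,0,-0.002],
    [0,0,0],
    [0,0,0],
    [0,0,0],
    [0,0,0],
    [0,0,0],
    [0,0,0],
    [0,0,0],
    [0,0,0],
    [0,0,0],
    [0,0,0],
    [0,0,0]
  ]
}}

```text
time: 12.47
tcp_pos: [0.6038, -0.0729, 0.1415]
orientation: [-2.395, -2.033, 0.0]
force: [-0.6, 0.2, -1.7]
gripper_width: 0.0519
finger_force: 64.3
```

```bash
python3 go.py .6034 -.0728 .124 -9.3
```

```text
t 12.47 tcp [ 0.6038 -0.0729  0.1415] yaw_y -9.3 tilt 0.01 q [-0.18  0.33  1.27 -0.    1.55 -0.02] w 0.0519 F 64.3 force [-0.6  0.2 -1.7]
shift units [-0.    -0.011  0.436]
turn units -0.0002
```

Emit:
{"fn": "servo_tool", "kwargs": {
  "xyz": [
    [0,0,0.1],
    [0,0,0.1],
    [0,0,0.1],
    [0,0,0.08],
    [0,0,0.04],
    [0,0,0],
    [0,0,0]
  ],
  "turn": [
    [0,0,0],
    [0,0,0],
    [0,0,0],
    [0,0,0],
    [0,0,0],
    [0,0,0],
    [0,0,0]
  ]
}}

```text
time: 13.05
tcp_pos: [0.6039, -0.0729, 0.1247]
orientation: [2.395, 2.033, 0.0]
force: [0.9, 0.4, -3.1]
gripper_width: 0.0515
finger_force: 64.8
```

```bash
python3 go.py .6034 -.0728 .124 -9.3
```

```text
t 13.05 tcp [ 0.6039 -0.0729  0.1247] yaw_y -9.3 tilt 0.01 q [-0.18  0.34  1.29 -0.    1.51 -0.02] w 0.0515 F 64.8 force [ 0.9  0.4 -3.1]
shift units [ 0.    -0.014  0.017]
turn units -0.0002
```

Emit:
{"fn": "servo_tool", "kwargs": {
  "xyz": [
    [0,0,0.03],
    [0,0,0.03],
    [0,0,0],
    [0,0,0]
  ],
  "turn": [
    [0,0,0],
    [0,0,0],
    [0,0,0],
    [0,0,0]
  ]
}}

```text
time: 13.38
tcp_pos: [0.6042, -0.0729, 0.1239]
orientation: [2.394, 2.033, 0.001]
force: [-3.0, -0.2, 5.4]
gripper_width: 0.052
finger_force: 65.4
```

Contact. I release and rise.

Emit:
{"fn": "servo_tool", "kwargs": {
  "xyz": [
    [0,0,0],
    [0,0,0],
    [0,0,0],
    [0,0,0],
    [0,0,-0.3],
    [0,0,-0.5],
    [0,0,-0.8],
    [0,0,-0.8],
    [0,0,-0.8],
    [0,0,0]
  ],
  "turn": [
    [0,0,0],
    [0,0,0],
    [0,0,0],
    [0,0,0],
    [0,0,0],
    [0,0,0],
    [0,0,0],
    [0,0,0],
    [0,0,0],
    [0,0,0]
  ],
  "fingers": 80
}}

```text
time: 14.22
tcp_pos: [0.6058, -0.0732, 0.2599]
orientation: [2.386, 2.027, 0.013]
force: [-0.8, 0.6, 1.1]
gripper_width: 0.0798
finger_force: 0.0
```

```bash
python3 go.py .4157 .344 .25 -9.3
```

```text
t 14.22 tcp [ 0.6058 -0.0732  0.2599] yaw_y -9.3 tilt 0.78 q [-0.18  0.28  1.09 -0.    1.76 -0.02] w 0.0798 F 0.0 force [-0.8  0.6  1.1]
shift units [ 9.523 -6.381  0.156]
turn units -0.0002
```

Emit:
{"fn": "servo_tool", "kwargs": {
  "xyz": [
    [0.79,-0.53,0],
    [0.79,-0.53,0],
    [0.79,-0.53,0],
    [0.79,-0.53,0],
    [0.79,-0.53,0],
    [0.79,-0.53,0],
    [0.79,-0.53,0],
    [0.79,-0.53,0],
    [0.79,-0.53,0],
    [0.79,-0.53,0],
    [0.79,-0.53,0],
    [0.79,-0.53,0]
  ],
  "turn": [
    [0,0,0],
    [0,0,0],
    [0,0,0],
    [0,0,0],
    [0,0,0],
    [0,0,0],
    [0,0,0],
    [0,0,0],
    [0,0,0],
    [0,0,0],
    [0,0,0],
    [0,0,0]
  ],
  "fingers": 85
}}

```text
time: 15.22
tcp_pos: [0.4132, 0.3441, 0.2512]
orientation: [2.395, 2.033, 0.002]
force: [1.1, -0.1, -0.5]
gripper_width: 0.085
finger_force: 0.0
```

Emit:
{"fn": "servo_tool", "kwargs": {
  "xyz": [
    [0,0,0],
    [0,0,0],
    [0,0,0]
  ],
  "turn": [
    [0,0,0],
    [0,0,0],
    [0,0,0]
  ]
}}

```text
time: 15.47
tcp_pos: [0.4144, 0.3423, 0.2507]
orientation: [2.394, 2.034, 0.001]
force: [0.5, -0.9, 0.7]
gripper_width: 0.0847
finger_force: 0.0
```

```bash
python3 go.py .4157 .344 .098 -9.3; python3 - <<'E'
from m import *
yw=np.array([.162,.987]);xw=np.array([.987,-.162]);c=np.array([.6121,-.0209])
im=get_image("top");P=allpts(im);Z=P[...,2];hsv=cv2.cvtColor(im["image"],cv2.COLOR_RGB2HSV)
o=(hsv[...,0]<18)&(hsv[...,1]>150)&(hsv[...,2]>120)&(abs(Z-.173)<.008)&(P[...,0]>.55)&(P[...,0]<.66)&(abs(P[...,1])<.2)
q=P[o];(cc,r)=cv2.minEnclosingCircle((q[:,:2]*1000).astype(np.float32));d=np.array(cc)/1000-c
print("placed can: warmer x,y",d@xw,d@yw,"r",r,"top z",np.median(q[:,2]))
E
python3 knob.py
```

```text
t 15.47 tcp [0.4144 0.3423 0.2507] yaw_y -9.3 tilt 0.04 q [ 0.62  0.08  1.33 -0.    1.73  0.78] w 0.0847 F 0.0 force [ 0.5 -0.9  0.7]
shift units [0.046 0.022 3.817]
turn units -0.0
placed can: warmer x,y -0.00162111300659179 -0.05421752892150879 r 25.83230972290039 top z 0.17274361424771534
top bar [ 587.7 -170.3] [59.8 15.4] bar angle 36.6 white [ 0.601  -0.1616] (want 35.7)
side no bar 0
```

Can A is in its well and the knob is good. Now can B.

Emit:
{"fn": "servo_tool", "kwargs": {
  "xyz": [
    [0.045,0.02,0.4],
    [0,0,0.6],
    [0,0,0.6],
    [0,0,0.6],
    [0,0,0.6],
    [0,0,0.6],
    [0,0,0.4],
    [0,0,0],
    [0,0,0]
  ],
  "turn": [
    [0,0,0],
    [0,0,0],
    [0,0,0],
    [0,0,0],
    [0,0,0],
    [0,0,0],
    [0,0,0],
    [0,0,0],
    [0,0,0]
  ]
}}

```text
time: 16.37
tcp_pos: [0.4156, 0.3433, 0.098]
orientation: [-2.396, -2.032, 0.002]
force: [0.5, -0.0, 1.2]
gripper_width: 0.0851
finger_force: 0.0
```

Emit:
{"fn": "servo_tool", "kwargs": {
  "xyz": [
    [0,0,0],
    [0,0,0],
    [0,0,0],
    [0,0,0],
    [0,0,0],
    [0,0,0]
  ],
  "turn": [
    [0,0,0],
    [0,0,0],
    [0,0,0],
    [0,0,0],
    [0,0,0],
    [0,0,0]
  ],
  "fingers": 30
}}

```text
time: 16.87
tcp_pos: [0.416, 0.3447, 0.1001]
orientation: [2.394, 2.034, 0.004]
force: [-0.8, -1.3, 6.3]
gripper_width: 0.052
finger_force: 62.4
```

Emit:
{"fn": "servo_tool", "kwargs": {
  "xyz": [
    [0,0,-0.2],
    [0,0,-0.4],
    [0,0,-0.6],
    [0,0,-0.6],
    [0,0,-0.6],
    [0,0,-0.6],
    [0,0,-0.6],
    [0,0,-0.6],
    [0,0,-0.4],
    [0,0,-0.2],
    [0,0,0]
  ],
  "turn": [
    [0,0,0],
    [0,0,0],
    [0,0,0],
    [0,0,0],
    [0,0,0],
    [0,0,0],
    [0,0,0],
    [0,0,0],
    [0,0,0],
    [0,0,0],
    [0,0,0]
  ]
}}

```text
time: 17.78
tcp_pos: [0.4157, 0.3444, 0.2925]
orientation: [2.394, 2.033, 0.006]
force: [0.2, -0.2, -1.5]
gripper_width: 0.0516
finger_force: 62.9
```

```bash
python3 go.py .6151 -.0018 .29 -9.3
```

```text
t 17.78 tcp [0.4157 0.3444 0.2925] yaw_y -9.3 tilt 0.21 q [ 0.62  0.09  1.24 -0.    1.81  0.79] w 0.0516 F 62.9 force [ 0.2 -0.2 -1.5]
shift units [-7.734  6.321  0.059]
turn units -0.0002
```

Emit:
{"fn": "servo_tool", "kwargs": {
  "xyz": [
    [-0.31,0.255,0],
    [-0.62,0.51,0],
    [-0.62,0.51,0],
    [-0.62,0.51,0],
    [-0.62,0.51,0],
    [-0.62,0.51,0],
    [-0.62,0.51,0],
    [-0.62,0.51,0],
    [-0.62,0.51,0],
    [-0.62,0.51,0],
    [-0.62,0.51,0],
    [-0.62,0.51,0]
  ],
  "turn": [
    [0,0,0],
    [0,0,0],
    [0,0,0],
    [0,0,0],
    [0,0,0],
    [0,0,0],
    [0,0,0],
    [0,0,0],
    [0,0,0],
    [0,0,0],
    [0,0,0],
    [0,0,0]
  ]
}}

```text
time: 18.78
tcp_pos: [0.6008, 0.0232, 0.2882]
orientation: [-2.393, -2.032, 0.004]
force: [0.7, 1.2, -2.1]
gripper_width: 0.0518
finger_force: 63.0
```

Emit:
{"fn": "servo_tool", "kwargs": {
  "xyz": [
    [-0.4,0.3,0],
    [-0.2,0.15,0],
    [0,0,0],
    [0,0,0],
    [0,0,0]
  ],
  "turn": [
    [0,0,0],
    [0,0,0],
    [0,0,0],
    [0,0,0],
    [0,0,0]
  ]
}}

```text
time: 19.2
tcp_pos: [0.6141, -0.0005, 0.29]
orientation: [-2.393, -2.035, 0.0]
force: [-0.3, 1.1, -2.0]
gripper_width: 0.052
finger_force: 63.2
```

```bash
python3 go.py .6151 -.0018 .124 -9.3
```

```text
t 19.20 tcp [ 6.141e-01 -5.000e-04  2.900e-01] yaw_y -9.2 tilt 0.04 q [-0.06  0.31  1.    0.    1.84  0.1 ] w 0.0520 F 63.2 force [-0.3  1.1 -2. ]
shift units [-0.029  0.033  4.15 ]
turn units 0.0005
```

Emit:
{"fn": "servo_tool", "kwargs": {
  "xyz": [
    [-0.03,0.03,0.2],
    [0,0,0.5],
    [0,0,0.5],
    [0,0,0.4],
    [0,0,0.4],
    [0,0,0.4],
    [0,0,0.4],
    [0,0,0.4],
    [0,0,0.3],
    [0,0,0.2],
    [0,0,0],
    [0,0,0]
  ],
  "turn": [
    [0,0,0],
    [0,0,0],
    [0,0,0],
    [0,0,0],
    [0,0,0],
    [0,0,0],
    [0,0,0],
    [0,0,0],
    [0,0,0],
    [0,0,0],
    [0,0,0],
    [0,0,0]
  ]
}}

```text
time: 20.2
tcp_pos: [0.6155, -0.0029, 0.1424]
orientation: [2.394, 2.034, -0.0]
force: [0.1, 0.6, -0.8]
gripper_width: 0.0517
finger_force: 63.2
```

Emit:
{"fn": "servo_tool", "kwargs": {
  "xyz": [
    [0,0,0.1],
    [0,0,0.1],
    [0,0,0.1],
    [0,0,0.05],
    [0,0,0.04],
    [0,0,0],
    [0,0,0]
  ],
  "turn": [
    [0,0,0],
    [0,0,0],
    [0,0,0],
    [0,0,0],
    [0,0,0],
    [0,0,0],
    [0,0,0]
  ]
}}

```text
time: 20.78
tcp_pos: [0.6155, -0.0033, 0.1267]
orientation: [2.395, 2.034, -0.0]
force: [0.2, 0.5, -1.6]
gripper_width: 0.052
finger_force: 63.2
```

```bash
python3 go.py .6151 -.0018 .1235 -9.3
```

```text
t 20.78 tcp [ 0.6155 -0.0033  0.1267] yaw_y -9.3 tilt 0.01 q [-0.07  0.36  1.26 -0.    1.52  0.1 ] w 0.0520 F 63.2 force [ 0.2  0.5 -1.6]
shift units [ 0.035 -0.017  0.079]
turn units -0.0002
```

Emit:
{"fn": "servo_tool", "kwargs": {
  "xyz": [
    [0,0,0.04],
    [0,0,0.04],
    [0,0,0.03],
    [0,0,0],
    [0,0,0]
  ],
  "turn": [
    [0,0,0],
    [0,0,0],
    [0,0,0],
    [0,0,0],
    [0,0,0]
  ]
}}

```text
time: 21.2
tcp_pos: [0.6157, -0.0033, 0.1232]
orientation: [2.394, 2.033, 0.001]
force: [-3.1, -0.3, 5.2]
gripper_width: 0.0518
finger_force: 63.4
```

Contact. I release, rise, and move back out of view.

Emit:
{"fn": "servo_tool", "kwargs": {
  "xyz": [
    [0,0,0],
    [0,0,0],
    [0,0,0],
    [0,0,0],
    [0,0,-0.3],
    [0,0,-0.5],
    [0,0,-0.8],
    [0,0,-0.8],
    [0,0,-0.8],
    [0,0,-0.4],
    [0,0,0]
  ],
  "turn": [
    [0,0,0],
    [0,0,0],
    [0,0,0],
    [0,0,0],
    [0,0,0],
    [0,0,0],
    [0,0,0],
    [0,0,0],
    [0,0,0],
    [0,0,0],
    [0,0,0]
  ],
  "fingers": 80
}}

```text
time: 22.12
tcp_pos: [0.6168, -0.0033, 0.2731]
orientation: [2.389, 2.029, 0.011]
force: [0.1, 0.4, 0.9]
gripper_width: 0.0801
finger_force: 0.0
```

Emit:
{"fn": "servo_tool", "kwargs": {
  "xyz": [
    [0,-0.5,0],
    [0,-0.8,0],
    [0,-0.8,0],
    [0,-0.8,0],
    [0,-0.8,0],
    [0,-0.8,0],
    [0,-0.4,0],
    [0,0,0],
    [0,0,0],
    [0,0,0],
    [0,0,0],
    [0,0,0]
  ],
  "turn": [
    [0,0,0],
    [0,0,0],
    [0,0,0],
    [0,0,0],
    [0,0,0],
    [0,0,0],
    [0,0,0],
    [0,0,0],
    [0,0,0],
    [0,0,0],
    [0,0,0],
    [0,0,0]
  ]
}}

```text
time: 23.12
tcp_pos: [0.4226, 0.0284, 0.2658]
orientation: [-2.394, -2.033, 0.001]
force: [0.2, -0.1, 0.1]
gripper_width: 0.0798
finger_force: 0.0
```

```bash
python3 knob.py; python3 - <<'E'
from m import *
yw=np.array([.162,.987]);xw=np.array([.987,-.162]);c=np.array([.6121,-.0209])
im=get_image("top");save(im,"end.png");P=allpts(im);Z=P[...,2];hsv=cv2.cvtColor(im["image"],cv2.COLOR_RGB2HSV)
o=(hsv[...,0]<18)&(hsv[...,1]>150)&(abs(Z-.173)<.008)&(P[...,0]>.55)&(P[...,0]<.67)&(abs(P[...,1])<.2)
k,l,st,_=cv2.connectedComponentsWithStats(o.astype(np.uint8))
for i in range(1,k):
    if st[i,4]>50:
        q=P[l==i];cc,r=cv2.minEnclosingCircle((q[:,:2]*1000).astype(np.float32));d=np.array(cc)/1000-c
        print("can warmer x,y",(d@xw).round(4),(d@yw).round(4),"r",r,"top z",np.percentile(q[:,2],[5,50,95]))
E
```

```text
top bar [ 587.6 -169.8] [59.7 15. ] bar angle 35.6 white [ 0.6008 -0.1619] (want 35.7)
side bar [ 589.8 -167.3] [61.2 19.8] bar angle 47.9 white [ 0.6049 -0.1592] (want 35.7)
can warmer x,y -0.002 0.0177 r 26.055328369140625 top z [0.16895242 0.17258187 0.1756583 ]
can warmer x,y -0.0011 -0.0541 r 26.028596878051758 top z [0.1689099  0.17244819 0.17546059]
```

View pics/end.png

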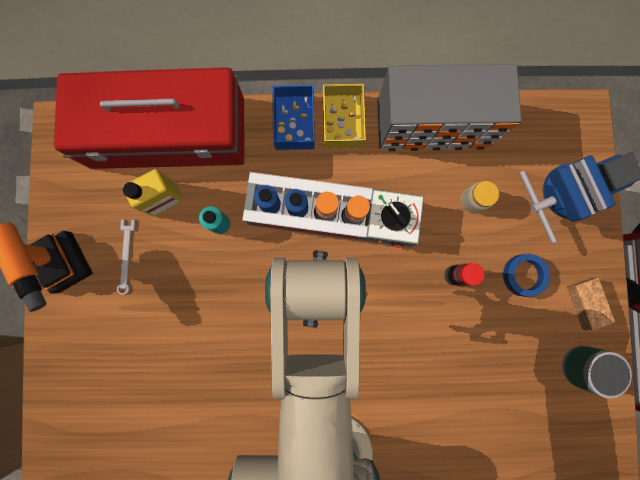

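The final view shows both orange-capped cans upright in the wells at (326,206) and (357,209). The knob points at the green mark at (382,197), and nothing else has moved.

```bash
python3 -c "
from station import *
print(sign_off())"
```

```text
the job is handed in; nothing more can be done
None
```

The knob is back on the 40-degree mark and both primer cans stand upright on the pads in the two empty wells, going by the last camera measurements. The job is handed in; the hand-in gave no verdict.

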